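Post the clothes peg through the organiser's sprung flap

ROBOT

A 6-joint arm with a two-finger parallel gripper is mounted at the origin on the work surface. World frame = base frame: x ahead of the robot, y to its left, z up, the work surface at z = 0. Lengths are in m, angles in rad, forces in N, time in s.
With the tool pointing down it reaches from about 0.25 to 0.85 m from the base axis. Payload 12.5 kg.
Tool frame: the origin (TCP) lies at the very end of the fingers, on their centre line; the grasp point (between the pads) lies 19 mm behind it (manip.grip_depth is the distance from the TCP to the grasp point, in m); z points along the fingers, y is the line along which they close (so a half turn about z gives the same grasp; the last joint's range is limited). The gripper opens to 93 mm and grips with 3 to 60 N. Pads are 15 mm wide; open, the fingers measure 128 mm over their backs; the gripper's body (75 mm by 188 mm) begins 65 mm behind the grasp point.
Start: joints at [1.101, 0.351, 1.652, -0, 1.139, -0.085], TCP at [0.206, 0.51, 0.219] pointing down, gripper open.
Joint ranges: [-2.75, 2.75], [-0.79, 2.1], [0.01, 2.65], [-1.57, 4.71], [0.07, 3.14], [-2.87, 2.87]. Speed limits (rad/s): [2.22, 2.22, 2.79, 3.14, 3.14, 3.14].

INTERFACE

Orientations are given as [roll, pitch, yaw] about the fixed x, y, z axes, in that order (R = Rz(yaw) Ry(pitch) Rx(roll)).
In Python, from cell import manip gives the robot as it stands.
- The arm moves only by the tool arm_command, never from a script. Its argument "plan" is a list of rows, each a list of 3 entries, a list of its own where there are three numbers: the shift along the world's x, y, z as a fraction of full scale, then the turn about the world's z as a fraction of full scale, then the closure, from -1 (fully open) to 1 (shut). In form: [[[tx, ty, tz], twist, claw], ...]. A call has 1 to 20 rows; each row is the pose to reach, as a shift and turn from the pose commanded when the call began, turning the shorter way round; what a row does not reach only later rows make up. Full scale, the value 1, is 0.2 m for a shift and pi rad for a turn. A row lasts 1/12 s, in which the tool goes at most 41.7 mm and 7.16 degrees, less where a joint would pass 70% of its speed; a pose out of reach is approached as far as the arm can. A call with a number of a shift or a turn outside -1 to 1 is refused whole. A call with a gripper value outside its range is refused whole. The fingers move at their own pace and stop on an object; the grip force is fixed at half the most. Time passes only in rows, so rows that repeat a pose let the fingers close. It gives the time, the measured TCP pose, the force, the opening and the grip force at its end, in the units of the state.
- manip.get_obs(): the state, without advancing time (a new reading comes with each control period).
- manip.capture(name): name is "side" or "top"; returns the picture (400x640x3 uint8, red, green, blue); there is no depth.
- manip.camera_params(name): a dict with "fovy" (degrees; the focal length in pixels is half the picture's height over the tangent of half this angle, whatever the lens; pixels are square), "cx", "cy" (the principal point, pixels), "origin" and "rotation" of the camera in the world. Camera axes: x right, y down, z forward; pixel columns grow to the right and rows downward; lengths in m; the calibration is good to about 2 mm. A picture is of the moment at which its call begins. camera_params takes no time and is no camera call.
- manip.finish_job(): hands the job in; it is judged then, once.
The state is a dict: "time": time; "joint_positions": joint angles; "joint_velocities": joint speeds; "joint_torque": joint torques, N m; "position": TCP position; "ee_rot": TCP orientation; "ft_force": force on the tool from outside, world axes, zero at the start; "moment": the same for the moment, N m; "finger_gap": finger opening in m; "grip_force": force on a finger pad.
Only numpy, scipy, OpenCV 4.12 (cv2) and the standard library are available. Lean on these libraries where they do the work, as an engineer would, in place of code of your own. Each camera call takes 0.05 s, during which the arm holds its last target. There are 200 camera calls.

TASK

Tidy the loose wooden clothes peg away: pick it up from the sill and push it down through the sprung flap in the top of the white organiser, so that it drops inside the bin and the flap springs shut behind it. Do not knock over the glass salt shaker.

Things in the scene. Friction and masses are not known exactly. Their poses are not given: they have to be found in the camera images.
- peg: Wooden spring clothes peg lying flat on the sill, one rigid piece 80 mm long (x axis), 14 mm wide (y), 12 mm high (z), about 15 g; origin at the centre of its underside. Any yaw; in one of four places left of the organiser. In the other three stand a steel tea infuser ball (48 mm across, 59 mm tall), the salt shaker and a terracotta saucer (96 mm across, 18 mm high), about 15 cm or more apart.
- flap_mouth (a point): Centre of the square opening in the white organiser's flat top, level with its upper face, 172 mm above the sill. x points from the flap's free edge to its hinge, y along the hinge, z up. Opening 112 by 112 mm; bin floor 116 mm down. The organiser is fixed, 144 mm (x) by 140 mm (y), centred here; a fixed half-open drawer juts out 64 mm to +x, 48 mm high.
- flap (a joint): Angle of the grey flap that fills the opening, rad: 0 shut and level, grows as it swings down into the bin, stop 1.35. 110 mm hinge to free edge, top face 3 mm below flap_mouth; hinge at flap_mouth x +56 mm. Its spring carries the peg's weight, yields to 1 to 5 N and shuts it again. A peg laid along the hinge, pressed about 45 mm down mid-opening by the fingertips, falls in when let go.
- salt_shaker: Glass salt shaker with a steel cap, 42 mm across, 80 mm tall, standing upright and loose on the sill; origin at the centre of its underside, z up. A bystander, not to be knocked over.
Not all that is in view belongs to the job. Of the things shaped like the peg, the wooden one is meant.

How it is judged:
By the outcome, as a careful person would: the job done as asked, in the order asked, and still so for the second after the job is handed in, with the robot touching nothing.
It also fails if it takes over 38 s, if anything falls off the work surface, if the arm or the gripper's body presses on something with over 40 N, if the wrist force passes 120 N, or if a joint passes its speed limit or range.

## Working session

There is one attempt and no reset: what is moved stays moved. The work goes in short steps, Python scripts to look and compute and a tool call to move; the robot and the scene stay as the last step left them, time stands still between calls to the robot, and variables do not carry over. Pictures are saved under pics/ and viewed, at most 10 in all, crops included, and the job is handed in when it is done.

Besides the shell and the picture viewer there is one more tool, called after "Call:" by a JSON object that holds its "name" and its "arguments", one argument or row to a line. arm_command: Moves the arm, as the interface text tells. Shift numbers are shares of 0.2 m and turn numbers shares of pi rad, none past 1 either way. Its arguments: {"type":"object","properties":{"plan":{"type":"array"}},"required":["plan"]}

```bash
mkdir -p pics; python3 - <<'E'
from cell import manip
import cv2
for n in("top","side"):
    cv2.imwrite(f"pics/{n}0.png",manip.capture(n)[:,:,::-1]); print(n,manip.camera_params(n))
o=manip.get_obs();print(o["time"],o["position"],o["ee_rot"],o["finger_gap"])
E
```

```text
top {'fovy': 46.55481752781919, 'cx': 320.12225936508514, 'cy': 199.92901899678526, 'origin': array([0.40687254, 0.06045132, 1.31508325]), 'rotation': array([-3.07245212e+00, -3.73035405e-04, -1.55470541e+00])}
side {'fovy': 42.65283172812945, 'cx': 319.2567435528354, 'cy': 199.84084615976172, 'origin': array([0.31677362, 1.09725764, 0.75390289]), 'rotation': array([-2.12051129, -0.00682833, -2.97507789])}
0.1 [0.20629498 0.50953672 0.21816927] [-3.14059770e+00 -8.97227446e-05  2.75674297e+00] 0.09295154844209524
```

View pics/top0.png

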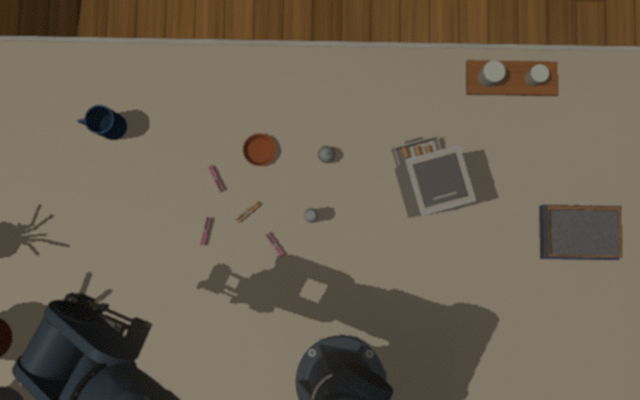

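View pics/side0.png

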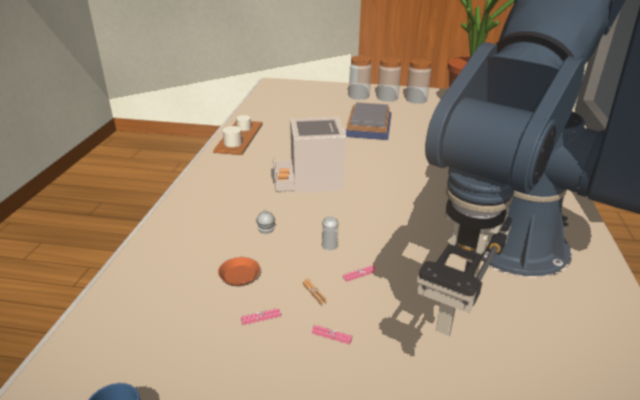

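The top view shows the wooden peg at about (250,211), with pink pegs around it. The shaker is at (312,215) and the infuser ball at (327,154). The organiser's flap is at (440,180), with the drawer at (420,148) on its +x (hinge) side. Next I'll measure the peg and the mouth.

```bash
cat > h.py <<'E'
from cell import manip
import cv2, numpy as np
from scipy.spatial.transform import Rotation as R
def ray(name,uv,z):
    p=manip.camera_params(name); f=200/np.tan(np.radians(p["fovy"])/2)
    uv=np.atleast_2d(uv).astype(float)
    d=np.c_[(uv[:,0]-p["cx"])/f,(uv[:,1]-p["cy"])/f,np.ones(len(uv))]
    d=R.from_euler("xyz",p["rotation"]).apply(d); o=p["origin"]
    return (o+d*((z-o[2])/d[:,2])[:,None])[:,:2]
def blob(mask,near):
    c,_=cv2.findContours(mask.astype(np.uint8),cv2.RETR_EXTERNAL,cv2.CHAIN_APPROX_NONE)
    c=[k for k in c if len(k)>8]
    return min(c,key=lambda k:np.linalg.norm(k[:,0].mean(0)-near))[:,0]
def rect(P):
    (c,s,a)=cv2.minAreaRect((P*1000).astype(np.float32)); b=cv2.boxPoints((c,s,a))
    e=max(b[1]-b[0],b[2]-b[1],key=np.linalg.norm)
    return np.array(c)/1000,s,np.degrees(np.arctan2(e[1],e[0]))
def peg(name,near):
    h=cv2.cvtColor(manip.capture(name),cv2.COLOR_RGB2HSV).astype(int)
    m=(h[...,0]>8)&(h[...,0]<25)&(h[...,1]>110)
    return rect(ray(name,blob(m,near),.010))
E
python3 - <<'E'
from h import *
for n,c in(("top",(250,211)),("side",(315,291))): print(n,peg(n,c))
im=manip.capture("top"); g=cv2.cvtColor(im,cv2.COLOR_RGB2HSV).astype(int)
print(im[211,245:256].tolist(), im[180,400:480:4].tolist())
cr=cv2.resize(im[120:230,380:500],None,fx=5,fy=5,interpolation=cv2.INTER_CUBIC)
cv2.imwrite("pics/org.png",cr[:,:,::-1])
s=manip.capture("side")[95:205,260:370]; cv2.imwrite("pics/orgs.png",cv2.resize(s,None,fx=5,fy=5,interpolation=cv2.INTER_CUBIC)[:,:,::-1])
for nm,uv,z in(("shaker",(312,215),.08),("ball",(327,154),.055),("saucer",(260,149),.018),("pink",(276,244),.012)): print(nm,ray("top",uv,z))
E
```

```text
top (array([0.47360205, 0.24901665]), (9.993131637573242, 31.663633346557617), np.float32(-43.76306))
side (array([0.45114011, 0.28462329]), (15.565597534179688, 45.610538482666016), np.float32(-50.246376))
[[121, 106, 87], [109, 100, 87], [108, 99, 86], [111, 96, 74], [119, 95, 69], [121, 97, 70], [112, 91, 65], [101, 83, 61], [89, 79, 62], [93, 85, 71], [110, 101, 86]] [[84, 79, 70], [86, 79, 73], [81, 76, 68], [127, 123, 116], [116, 109, 100], [76, 73, 68], [75, 71, 66], [79, 73, 70], [76, 72, 69], [77, 74, 68], [75, 73, 67], [72, 71, 66], [76, 73, 67], [77, 72, 67], [75, 72, 67], [76, 72, 68], [111, 105, 95], [126, 121, 112], [79, 73, 61], [82, 73, 62]]
shaker [[0.45191668 0.08229943]]
ball [[0.62036505 0.04459915]]
saucer [[0.63780324 0.23312735]]
pink [[0.37183286 0.18257249]]
```

View pics/org.png

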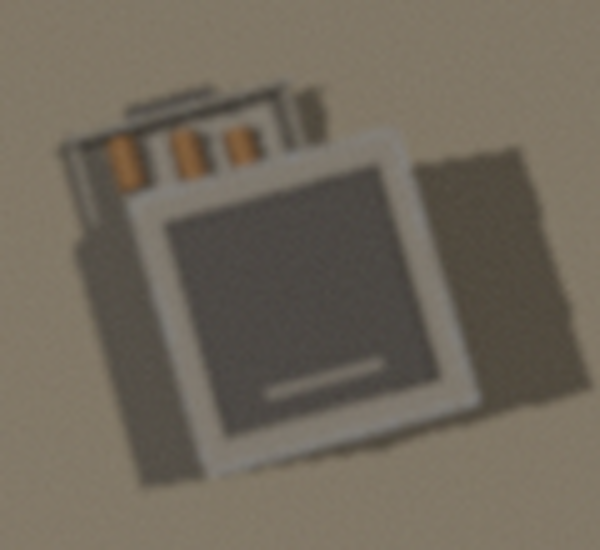

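View pics/orgs.png

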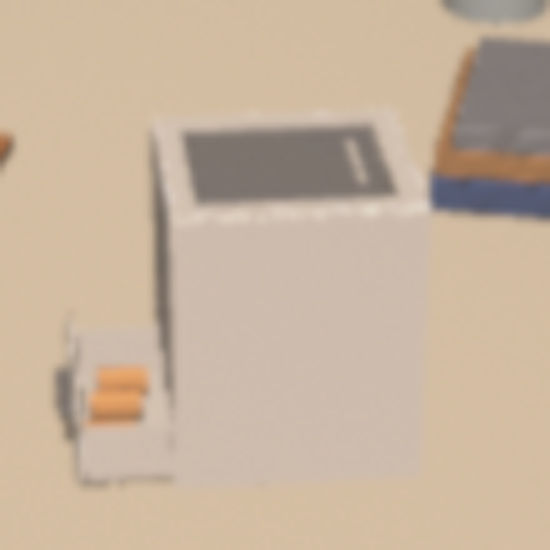

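The top crop shows the flap's corners at crop (165,220), (383,165), (438,382) and (222,438), with the handle stripe near the free, robot-side edge. I'll turn these into positions and refine the peg, because its top mask was incomplete.

```bash
python3 - <<'E'
from h import *
for nm,c in(("flap",[(165,220),(383,165),(438,382),(222,438)]),("outer",[(125,195),(400,130),(480,402),(212,475)])):
    uv=(np.array(c)+.5)/5-.5+[380,120]; P=ray("top",uv,.172); d=(P[0]+P[1]-P[2]-P[3])/2
    print(nm,P.mean(0),np.linalg.norm(d),np.degrees(np.arctan2(d[1],d[0])))
uv=(np.array([(155,122),(392,110),(432,205),(178,218)])+.5)/5-.5+[260,95]; print("side outer",ray("side",uv,.172).mean(0))
for n,c,s in(("top",(250,211),(225,190,280,235)),("side",(315,291),(290,265,345,318))):
    im=manip.capture(n); h=cv2.cvtColor(im,cv2.COLOR_RGB2Lab).astype(int)
    x0,y0,x1,y1=s; w=np.median(h[y0:y1,x0:x1].reshape(-1,3),0)
    db=(h[...,2]-w[2]); dl=h[...,0]-w[0]
    m=np.zeros(db.shape,bool); m[y0:y1,x0:x1]=(db>5)[y0:y1,x0:x1]
    print(n,m.sum()); v,u=np.nonzero(m)
    P=ray(n,np.c_[u,v],.010); cc,S,a=rect(P); print(cc,S,a,P.mean(0))
    cv2.imwrite(f"pics/p_{n}.png",np.hstack([cv2.resize(x[y0:y1,x0:x1],None,fx=7,fy=7,interpolation=0) for x in(im[:,:,::-1],cv2.merge([m.astype(np.uint8)*255]*3))]))
E
python3 -c "
import cv2,numpy as np
a=cv2.imread('pics/p_top.png');b=cv2.imread('pics/p_side.png');w=max(a.shape[1],b.shape[1])
p=lambda i:cv2.copyMakeBorder(i,0,0,0,w-i.shape[1],0)
cv2.imwrite('pics/p.png',cv2.resize(np.vstack([p(a),p(b)]),(700,600)))"
```

```text
flap [ 0.54074603 -0.23423651] 0.11115340968984995 14.325418921698391
outer [ 0.54125011 -0.235335  ] 0.14260369599825587 16.728685923783175
side outer [ 0.54070899 -0.22862077]
top 53
[0.46317389 0.26232867] (12.283181190490723, 68.77056884765625) -48.54952 [0.47390997 0.25026069]
side 195
[0.46206622 0.27062344] (18.15935707092285, 86.47488403320312) -49.114265 [0.46113232 0.27187128]
```

View pics/p.png

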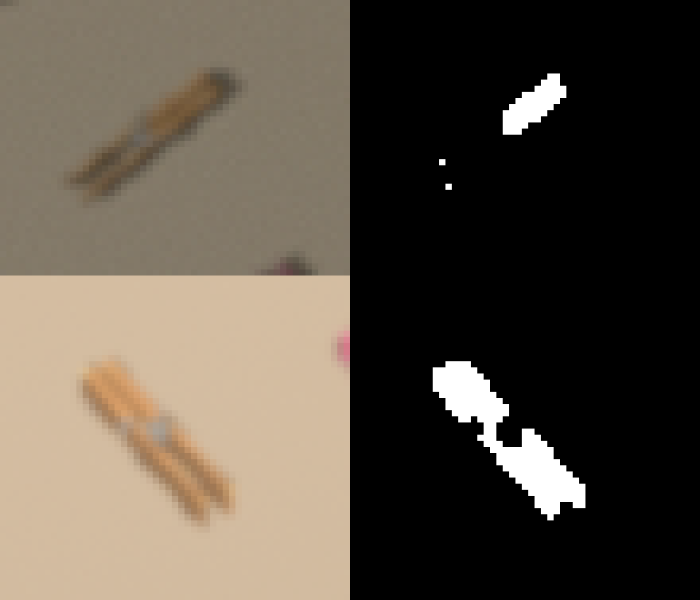

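The side mask covers the whole peg: about (0.462, 0.270), yaw about −49°. The top view is dimmer, with its ends at about (259.6,202.8) and (237.9,221.1). I'll check those against the side result.

```bash
python3 - <<'E'
from h import *
P=ray("top",[(259.6,202.8),(237.9,221.1)],.010);d=P[0]-P[1];print(P.mean(0),np.linalg.norm(d),np.degrees(np.arctan2(d[1],d[0])))
E
```

```text
[0.46021133 0.26127573] 0.07933255184373945 -48.66327077577911
```

Call:
{"name": "arm_command", "arguments": {
  "plan": [
    [[0.2,-0.2,0],-0.03,-0.2],
    [[0.4,-0.4,0],-0.06,-0.2],
    [[0.6,-0.6,0],-0.09,-0.2],
    [[0.8,-0.8,0],-0.12,-0.2],
    [[1,-1,0],-0.15,-0.2],
    [[1,-1,0],-0.15,-0.2],
    [[1,-1,0],-0.15,-0.2],
    [[1,-1,0],-0.15,-0.2],
    [[1,-1,0],-0.15,-0.2]
  ]
}}

```text
time: 1.15
position: [0.4073, 0.3088, 0.2186]
ee_rot: [3.142, -0.0, 2.283]
ft_force: [-0.2, 0.5, 0.7]
finger_gap: 0.0559
grip_force: 0.0
```

Call:
{"name": "arm_command", "arguments": {
  "plan": [
    [[0.14,-0.12,-0.2],0,-0.2],
    [[0.275,-0.23,-0.4],0,-0.2],
    [[0.275,-0.23,-0.55],0,-0.2],
    [[0.275,-0.23,-0.75],0,-0.2],
    [[0.275,-0.23,-0.75],0,-0.2],
    [[0.275,-0.23,-0.75],0,-0.2]
  ]
}}

```text
time: 1.65
position: [0.4596, 0.264, 0.067]
ee_rot: [-3.137, -0.002, 2.286]
ft_force: [-1.2, 0.1, -0.4]
finger_gap: 0.0561
grip_force: 0.0
```

```bash
python3 - <<'E'
from h import *
im=manip.capture("side")[200:340,240:420]; cv2.imwrite("pics/hov.png",cv2.resize(im,None,fx=4,fy=4,interpolation=2)[:,:,::-1])
o=manip.get_obs();print(o["time"],o["position"],o["ee_rot"],o["finger_gap"])
E
```

```text
1.7 [0.46081345 0.26470191 0.06914719] [-3.14051483e+00 -4.66051552e-04  2.28668131e+00] 0.055963000911328935
```

View pics/hov.png

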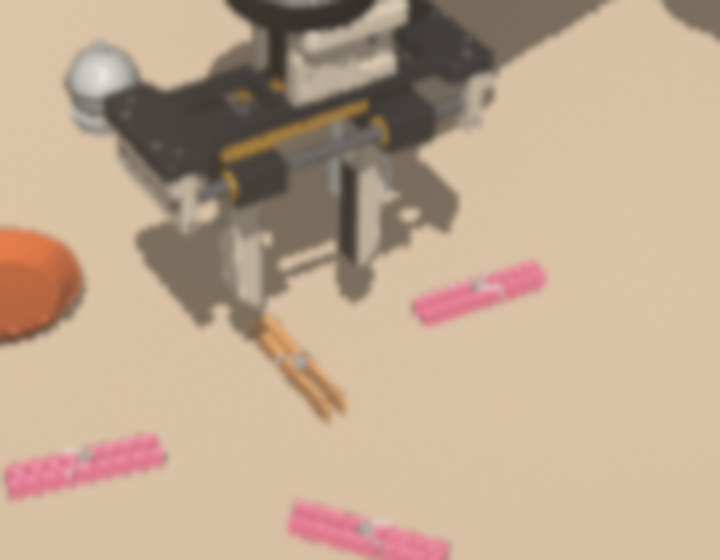

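The open fingers straddle the peg. The fingertips are at crop (250,303) and (367,262), and the peg's centre is at (302,368). I'll compare the camera's TCP estimate with the known pose to remove the bias.

```bash
python3 - <<'E'
from h import *
q=lambda c:(np.array(c)+.5)/4-.5+[240,200]
print(ray("side",q((308,282)),.069), ray("side",q((302,366)),.012), ray("side",[q((265,322)),q((338,408))],.010))
E
```

```text
[[0.45623595 0.27245798]] [[0.45902118 0.27387027]] [[0.48578999 0.2396465 ]
 [0.43516027 0.30056841]]
```

Call:
{"name": "arm_command", "arguments": {
  "plan": [
    [[0.01,0,-0.1],0,-0.2],
    [[0.01,0,-0.2],0,-0.2],
    [[0.01,0,-0.27],0,-0.2],
    [[0.01,0,-0.32],0,-0.2],
    [[0.01,0,-0.325],0,-0.2],
    [[0.01,0,-0.325],0,-0.2],
    [[0.01,0,-0.325],0,1],
    [[0.01,0,-0.325],0,1],
    [[0.01,0,-0.325],0,1],
    [[0.01,0,-0.325],0,1],
    [[0.01,0,-0.325],0,1],
    [[0.01,0,-0.325],0,1],
    [[0.01,0,-0.325],0,1],
    [[0.01,0,-0.325],0,1],
    [[0.01,0,-0.325],0,1]
  ]
}}

```text
time: 2.95
position: [0.4635, 0.2638, 0.0037]
ee_rot: [3.142, 0.0, 2.286]
ft_force: [-0.5, -0.5, 1.9]
finger_gap: 0.0138
grip_force: 30.0
```

Call:
{"name": "arm_command", "arguments": {
  "plan": [
    [[0,0,0.15],0,1],
    [[0,0,0.35],0,1],
    [[0,0,0.55],0,1],
    [[0,0,0.75],0,1],
    [[0,0,0.9],0,1],
    [[0,0,1],0,1],
    [[0,0,1],0,1]
  ]
}}

```text
time: 3.53
position: [0.465, 0.2646, 0.208]
ee_rot: [3.135, 0.002, 2.286]
ft_force: [1.0, -0.0, 1.6]
finger_gap: 0.0138
grip_force: 30.0
```

Call:
{"name": "arm_command", "arguments": {
  "plan": [
    [[0.02,-0.1,0.15],-0.02,1],
    [[0.05,-0.25,0.25],-0.04,1],
    [[0.08,-0.4,0.25],-0.06,1],
    [[0.11,-0.55,0.25],-0.08,1],
    [[0.14,-0.7,0.25],-0.1,1],
    [[0.15,-0.85,0.25],-0.12,1],
    [[0.15,-1,0.25],-0.142,1],
    [[0.15,-1,0.25],-0.142,1]
  ]
}}

```text
time: 4.2
position: [0.4931, 0.06, 0.2524]
ee_rot: [-3.14, 0.001, 1.832]
ft_force: [0.0, 0.4, -0.7]
finger_gap: 0.0139
grip_force: 30.0
```

Call:
{"name": "arm_command", "arguments": {
  "plan": [
    [[0.03,-0.15,0],0,1],
    [[0.06,-0.3,0],0,1],
    [[0.09,-0.45,0],0,1],
    [[0.12,-0.6,0],0,1],
    [[0.15,-0.75,0],0,1],
    [[0.18,-0.9,0],0,1],
    [[0.2,-1,0],0,1],
    [[0.2,-1,0],0,1]
  ]
}}

```text
time: 4.87
position: [0.5336, -0.1388, 0.2522]
ee_rot: [-3.14, -0.0, 1.838]
ft_force: [0.3, 0.2, -1.1]
finger_gap: 0.0133
grip_force: 30.0
```

Call:
{"name": "arm_command", "arguments": {
  "plan": [
    [[0.02,-0.15,0],0,1],
    [[0.04,-0.3,0],0,1],
    [[0.045,-0.42,0],0,1],
    [[0.045,-0.495,0],0,1],
    [[0.045,-0.495,0],0,1],
    [[0.045,-0.495,0],0,1],
    [[0.045,-0.495,0],0,1]
  ]
}}

```text
time: 5.45
position: [0.5424, -0.2339, 0.2533]
ee_rot: [-3.141, -0.001, 1.84]
ft_force: [-0.7, -0.3, -0.4]
finger_gap: 0.0138
grip_force: 30.0
```

```bash
python3 - <<'E'
from h import *
a=manip.capture("side")[80:220,240:400]; b=manip.capture("top")[110:250,370:530]
f=lambda i:cv2.resize(i,(400,350),interpolation=2)
cv2.imwrite("pics/over.png",np.hstack([f(a),f(cv2.convertScaleAbs(b,alpha=1.6))])[:,:,::-1])
o=manip.get_obs();print(o["time"],o["position"],o["ee_rot"],o["finger_gap"],o["ft_force"])
E
```

```text
5.55 [ 0.54251957 -0.2339077   0.25363726] [-3.14158020e+00 -2.69402443e-04  1.84073363e+00] 0.013388129269952328 [-0.29570367 -0.48135683 -0.26728595]
```

View pics/over.png

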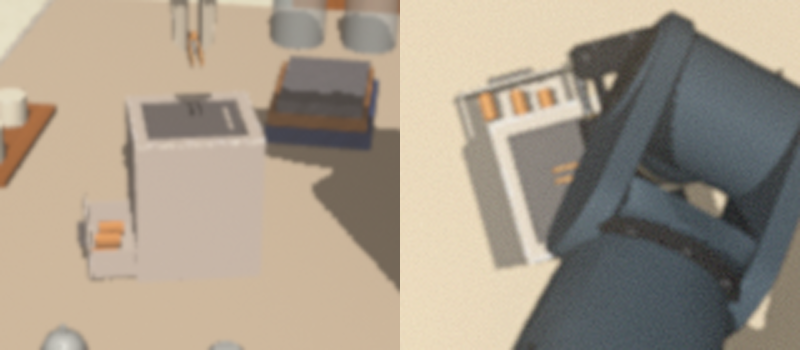

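The peg is held level along the hinge, midway over the opening. Now I'll press down slowly, part-open the fingers so they clear the rim, and wait.

Call:
{"name": "arm_command", "arguments": {
  "plan": [
    [[0,0,-0.1],0,1],
    [[0,0,-0.2],0,1],
    [[0,0,-0.28],0,1],
    [[0,0,-0.34],0,1],
    [[0,0,-0.4],0,1],
    [[0,0,-0.45],0,1],
    [[0,0,-0.5],0,1],
    [[0,0,-0.55],0,1],
    [[0,0,-0.6],0,1],
    [[0,0,-0.64],0,1],
    [[0,0,-0.64],0,1],
    [[0,0,-0.64],0,1],
    [[0,0,-0.64],0,1]
  ]
}}

```text
time: 6.63
position: [0.5421, -0.2353, 0.1256]
ee_rot: [-3.141, -0.0, 1.839]
ft_force: [-2.3, 0.2, -0.3]
finger_gap: 0.0132
grip_force: 32.6
```

Call:
{"name": "arm_command", "arguments": {
  "plan": [
    [[0,0,0],0,0.2],
    [[0,0,0],0,0.2],
    [[0,0,0],0,0.2],
    [[0,0,0],0,0.2],
    [[0,0,0],0,0.2],
    [[0,0,0],0,0.2],
    [[0,0,0],0,0.2],
    [[0,0,0],0,0.2],
    [[0,0,0],0,0.2],
    [[0,0,0],0,0.2],
    [[0,0,0],0,0.2],
    [[0,0,0],0,0.2]
  ]
}}

```text
time: 7.63
position: [0.5424, -0.2352, 0.1256]
ee_rot: [-3.141, -0.0, 1.84]
ft_force: [-5.0, -1.2, -0.6]
finger_gap: 0.037
grip_force: 1.9
```

```bash
python3 - <<'E'
from h import *
a=manip.capture("side")[100:170,270:360]
cv2.imwrite("pics/in.png",cv2.resize(a,None,fx=7,fy=7,interpolation=2)[:,:,::-1])
o=manip.get_obs();print(o["time"],o["position"],o["finger_gap"],o["ft_force"])
E
```

```text
7.6833 [ 0.54236909 -0.23519944  0.12559206] 0.03683101845446077 [-5.56205845 -0.57527837  0.2955416 ]
```

View pics/in.png

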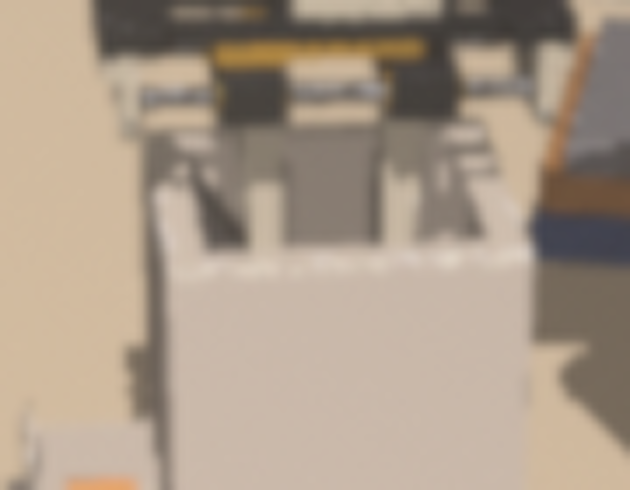

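The fingers are inside the opening, clear of the rim, with the flap deflected and no peg in sight between them. I'll withdraw.

Call:
{"name": "arm_command", "arguments": {
  "plan": [
    [[0,0,0.08],0,0.2],
    [[0,0,0.16],0,0.2],
    [[0,0,0.24],0,0.2],
    [[0,0,0.32],0,0.2],
    [[0,0,0.45],0,0.2],
    [[0,0,0.6],0,0.2],
    [[0,0,0.8],0,0.2],
    [[0,0,0.8],0,0.2]
  ]
}}

```text
time: 8.35
position: [0.5454, -0.2361, 0.2937]
ee_rot: [3.131, 0.008, 1.84]
ft_force: [0.1, -0.3, 0.7]
finger_gap: 0.0374
grip_force: 0.0
```

Call:
{"name": "arm_command", "arguments": {
  "plan": [
    [[-0.1,0.15,0],0,0.2],
    [[-0.2,0.35,0],0,0.2],
    [[-0.3,0.55,0],0,0.2],
    [[-0.5,0.75,0],0,0.2],
    [[-0.6,0.9,0],0,0.2],
    [[-0.7,1,0],0,0.2],
    [[-0.7,1,0],0,0.2],
    [[-0.7,1,0],0,0.2]
  ]
}}

```text
time: 9.02
position: [0.4025, -0.034, 0.2865]
ee_rot: [3.138, 0.001, 1.842]
ft_force: [0.0, -0.4, 1.2]
finger_gap: 0.0372
grip_force: 0.0
```

```bash
python3 - <<'E'
from h import *
a=manip.capture("side"); b=manip.capture("top")[110:270,220:500]
cv2.imwrite("pics/end.png",np.vstack([cv2.resize(a[80:340,200:440],(480,300),interpolation=2),cv2.resize(cv2.convertScaleAbs(b,alpha=1.6),(480,300),interpolation=2)])[:,:,::-1])
o=manip.get_obs();print(o["time"],o["position"],o["finger_gap"],o["ft_force"])
E
```

```text
9.1167 [ 0.40348424 -0.03542497  0.28616971] 0.03717447171834529 [0.37223511 0.31206508 0.10385996]
```

View pics/end.png

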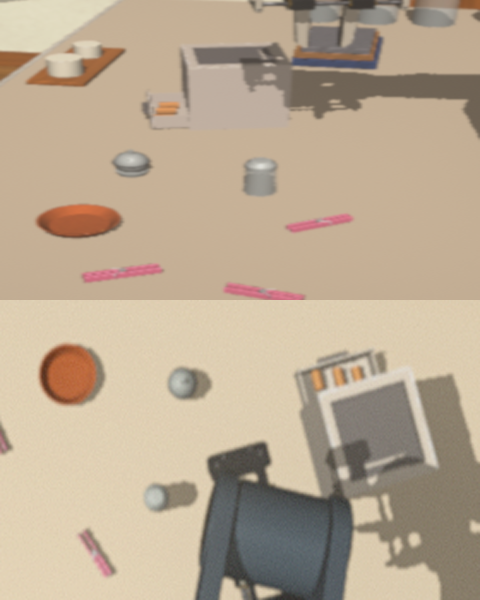

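The flap is shut at top (375,425), with no peg on it or anywhere on the sill. The shaker is upright at (155,497), and the gripper is clear and touching nothing. I'll hand the job in.

```bash
python3 -c "
from cell import manip
print(manip.finish_job())"
```

```text
the job is handed in; nothing more can be done
None
```

The wooden peg went down through the flap into the organiser, the flap closed behind it, the salt shaker is still standing, and the job was handed in at about 9 s; with the flap shut I couldn't see the peg inside the bin, but no peg was left on the flap or the sill.

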